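Tip a glass slab out of its well and lay it on the examination mat

TASK

Press the orange spring pad of the lift-out stand's lever down until the lever comes up against its stop, and keep it there with a steady push of about 11 newtons for a second, never squashing the spring pad flat, so that the lever's other end tips the pink glass slab up out of its well. Then take the pink slab by its raised end and lay it flat in the middle of the green mat without dropping it or pressing it hard, and let go. Leave the other slab, the glasses, the camera and the torch where they are.

Things in the scene. Friction and masses are not known exactly. Their poses are not given: they have to be found in the camera images.
- stand: grey lift-out stand, fixed, 250 x 96 mm, 66 mm high. Origin on the table under the lever's pivot; its x runs from pivot towards the well, y across, z up. The pivot line lies along y, 50 mm above the origin. The well (open towards the pivot) runs from x = 26 to 100 mm, is 43 mm wide, its floor 56 mm and its rim 66 mm above the table; side walls 11.5 mm thick. The lever's pad side is at x = -95 mm; nothing stands beside it
- lever (a joint): angle of the aluminium lever in rad: 0 level (starts 0 to -0.05), grows as the pad end goes down and the other end rises. It is stiff (moves at about 2 to 3 N on the pad) and stays where it is left. Its lifting tip is 55 mm from the pivot, under the slab. It is stopped by a brass screw under the pad side that is set to a different height each time, so the stop comes anywhere from 0.22 to 0.39 rad: it has to be felt
- press_pad: orange square push pad, 28 mm, on a 3 N/mm spring with 6 mm of stroke (flat at 18 N), on the lever's end 95 mm from the pivot; z is the direction of its face, upwards. While the lever is still turning the push stays below 5 N; once the lever is at its stop it climbs 3 N for each mm
- pad_top (a point): centre of the orange pad's upper face, 18 mm above the lever's centre line; sinks 20 to 37 mm with the lever (plus the spring's stroke), almost straight down
- slab: pink glass slab, 70 (x) x 40 (y) x 10 (z) mm, about 70 g. Origin at the centre of its underside. It starts lying flush in the well with its x along the stand's x; its end nearest the pivot (-x) is the one that tips up, by 16 to 33 mm, while the other end stays down in the well. Too snug to grip before that; once raised it can be gripped across its 40 mm width
- exam_mat: dark green mat, fixed, 160 (x) x 150 (y) mm, 6 mm thick; origin at the centre of its underside
- amber_slab: amber glass slab 70 x 40 x 10 mm lying on the table; leave alone; origin at centre of underside
- green_goblet: green glass goblet, 68 mm across, 155 mm high; leave alone; origin at centre of underside
- clear_goblet: clear glass goblet, 84 mm across, 150 mm high; leave alone; origin at centre of underside
- pink_tumbler: pink tumbler, 90 mm across, 95 mm high; leave alone; origin at centre of underside
- camera: black camera, 60 x 125 mm, 91 mm high, lens along its +x; leave alone; origin at centre of body's underside
- torch: steel torch, a cylinder 26 mm across, 110 mm long, lying; leave alone; origin under its middle
Not all that is in view belongs to the job. There is more than one size of the slab; the one meant has the size given above. There is more than one size of the exam_mat; the one meant has the size given above.

How it is judged:
By the outcome, as a careful person would: the job done as asked, in the order asked, and still so for the second after the job is handed in, with the robot touching nothing.
It also fails if it takes over 64 s, if anything falls off the work surface, if the arm or the gripper's body presses on something with over 40 N, if the wrist force passes 120 N, or if a joint passes its speed limit or range.

ROBOT

A 7-joint arm with a two-finger parallel gripper is mounted at the origin on the work surface. World frame = base frame: x ahead of the robot, y to its left, z up, the work surface at z = 0. Lengths are in m, angles in rad, forces in N, time in s.
With the tool pointing down it reaches from about 0.425 to 1.025 m from the base axis. Payload 9.4 kg.
Tool frame: the origin (TCP) lies midway between the tips of the shut fingers; the grasp point (between the pads) lies bot.grasp_offset behind it (bot.grasp_offset is the distance from the TCP to the grasp point, in m); z points along the fingers, y is the direction in which the jaws open and shut (so a half turn about z gives the same grasp; the last joint's range is limited). The gripper opens to 85 mm and grips with 20 to 120 N. Pads are 22 mm wide; open, the fingers measure 114 mm over their backs; the gripper's body (76 mm by 85 mm) begins 54 mm behind the grasp point. The pads swing forward as they close: fully open they stand 13 mm farther back than shut.
Start: joints at [-1.192, 0.599, -0.003, 1.599, 0.002, 0.943, -0.08], TCP at [0.319, 0.651, 0.231] pointing down, gripper open.
Joint ranges: [-2.57, 2.57], [-0.35, 1.97], [-1.29, 1.29], [0.11, 2.56], [-1.05, 4.19], [0.11, 1.86], [-2.63, 2.63]. Speed limits (rad/s): [2.22, 2.22, 3.01, 3.01, 3.14, 3.14, 3.14].

INTERFACE

Orientations are given as a rotation vector (axis times angle).
In Python, from bench import bot gives the robot as it stands.
- The arm moves only by the tool jog_arm, never from a script. Its argument "targets" is one flat list of numbers, 7 for each row, row after row: the turn, a rotation vector about the tool's x, y, z in degrees, then the shift along the tool's x, y, z in mm, then the opening in per cent of the stroke, from 0 (shut) to 100 (fully open). In form: [ax, ay, az, x, y, z, fingers, ax, ay, az, x, y, z, fingers, ...]. A call has 1 to 20 rows; each row shifts and turns the commanded pose from where the row before left it, along the tool's axes as they then stand; what a row does not reach is not made up. A row lasts 1/10 s, in which the tool goes at most 50 mm and 8.59 degrees, less where a joint would pass 70% of its speed; a pose out of reach is approached as far as the arm can. A call is refused whole if a number of a shift passes 50 or a number of a turn 8.59, either way. A call with a gripper value outside its range is refused whole. The fingers move at their own pace and stop on an object; "newtons" is the grip in N (left out, the last holds). Time passes only in rows, so rows that do not move let the fingers close. It gives the time, the measured TCP pose, the force and the opening at its end, in the units of the state.
- bot.get_obs(): the state, without advancing time (a new reading comes with each control period).
- bot.camera(name): name is "scene" or "top" or "wrist"; returns the picture (384x512x3 uint8, blue, green, red); there is no depth.
- bot.calibration(name): a dict with "fx", "fy", "cx", "cy" (pixels), "R" (3x3) and "t" (3): a world point X has camera coordinates R X + t. Camera axes: x right, y down, z forward; pixel columns grow to the right and rows downward; lengths in m; the calibration is good to about 2 mm. The wrist camera is an equidistant fisheye: a pixel r from the principal point sees the ray r / f radians off the axis. A picture is of the moment at which its call begins: read the wrist's pose just before it. calibration takes no time and is no camera call; for the wrist camera it gives the pose at the moment of the call.
- bot.close_job(): hands the job in, once; it reports no verdict.
The state is a dict: "time": time; "joint_pos": joint angles; "qvel": joint speeds; "effort": joint torques, N m; "ee_pos": TCP position; "tool_rot": TCP orientation; "contact_force": force on the tool from outside, world axes, zero at the start; "wrist_torque": the same for the moment, N m; "grip_width": finger opening in m.
Only numpy, scipy, OpenCV 4.12 (cv2) and the standard library are available. Lean on these libraries where they do the work, as an engineer would, in place of code of your own. Each camera call takes 0.05 s, during which the arm holds its last target. There are 200 camera calls.

## Working session

There is one attempt and no reset: what is moved stays moved. The work goes in short steps, Python scripts to look and compute and a tool call to move; the robot and the scene stay as the last step left them, time stands still between calls to the robot, and variables do not carry over. Pictures are saved under pics/ and viewed, about 8 in all and at most 12, crops included, and the job is handed in when it is done.

Besides the shell and the picture viewer there is one more tool, called after "Emit:" as name(argument=value, ...) on one line, values as JSON. jog_arm: Moves the arm, as the interface text tells. Its arguments: {"type":"object","properties":{"targets":{"type":"array","items":{"type":"number"}},"newtons":{"type":"number"}},"required":["targets"]}

```bash
mkdir -p pics; cat > h.py <<'E'
import numpy as np, cv2
from bench import bot
from scipy.spatial.transform import Rotation as Ro
def ray(c,u,v,fish=False):
    x=(u-c["cx"])/c["fx"]; y=(v-c["cy"])/c["fy"]
    if fish:
        r=np.hypot(x,y); s=np.sin(r)/r if r>1e-9 else 1.; d=np.array([x*s,y*s,np.cos(r)])
    else: d=np.array([x,y,1.])
    R=np.array(c["R"]); t=np.array(c["t"])
    return -R.T@t, R.T@d
def onz(c,u,v,z,fish=False):
    o,d=ray(c,u,v,fish); return o+d*(z-o[2])/d[2]
def proj(c,X,fish=False):
    p=np.array(c["R"])@np.array(X)+np.array(c["t"])
    a=p[:2]/p[2]
    if fish:
        r=np.hypot(*p[:2]); a=p[:2]/r*np.arctan2(r,p[2])
    return np.array([c["cx"]+c["fx"]*a[0],c["cy"]+c["fy"]*a[1]])
E
python3 - <<'E'
from h import *
for n in("scene","top"):
    c=bot.calibration(n); print(n,{k:np.round(v,3).tolist() for k,v in c.items()})
    cv2.imwrite(f"pics/{n}0.png",bot.camera(n))
print(bot.grasp_offset, {k:np.round(v,3).tolist() for k,v in bot.get_obs().items()})
E
```

```text
scene {'fx': 494.825, 'fy': 494.825, 'cx': 257.711, 'cy': 185.149, 'R': [[0.673, 0.74, -0.011], [0.496, -0.462, -0.735], [-0.548, 0.489, -0.678]], 't': [-0.362, -0.2, 1.789]}
top {'fx': 401.061, 'fy': 401.061, 'cx': 259.308, 'cy': 188.788, 'R': [[-0.029, -1.0, -0.007], [-0.997, 0.03, -0.074], [0.074, 0.004, -0.997]], 't': [0.031, 0.524, 1.077]}
0.0187 {'time': 0.1, 'joint_pos': [-1.192, 0.6, -0.003, 1.6, 0.002, 0.943, -0.08], 'qvel': [-0.001, -0.002, 0.0, -0.001, -0.0, -0.001, -0.001], 'effort': [0.005, -77.799, 1.57, -25.862, 0.013, 0.006, -0.0], 'ee_pos': [0.319, 0.651, 0.23], 'tool_rot': [-0.71, -3.06, 0.002], 'contact_force': [0.206, -0.27, -0.123], 'wrist_torque': [-0.029, -0.069, -0.004], 'grip_width': 0.085}
```

View pics/top0.png

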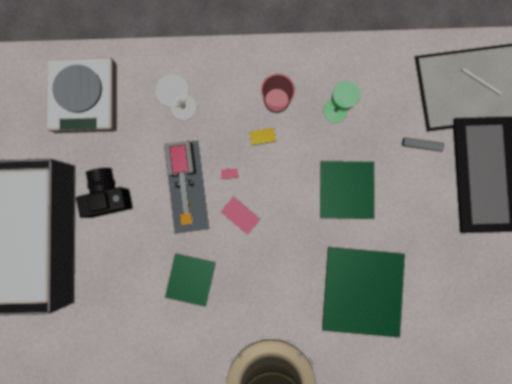

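View pics/scene0.png

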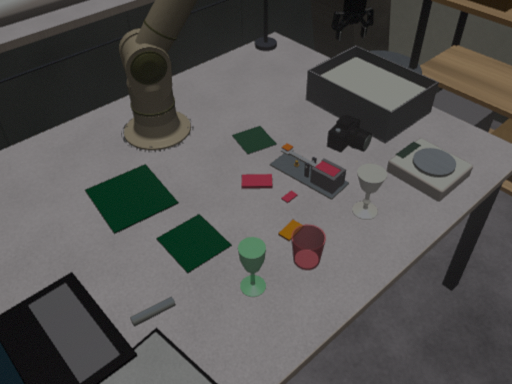

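The top view shows these things (pixels are u, v):
- **Pink slabs:** (180,158) in the stand's well, (240,215) large on the table, and (230,174) small.
- **Mats:** (348,190) medium, (364,291) large, and (190,280) small.
- **Orange pad:** (186,219). The amber slab is at (262,136).

I choose the slab in the well and, by size, the medium mat. I'll measure to check both.

```bash
python3 - <<'E'
from h import *
def blobs(im,lo,hi,amin=25):
    hsv=cv2.cvtColor(im,cv2.COLOR_BGR2HSV); m=cv2.inRange(hsv,lo,hi)
    for k in cv2.findContours(m,cv2.RETR_EXTERNAL,cv2.CHAIN_APPROX_NONE)[0]:
        if cv2.contourArea(k)>amin: yield k
im=cv2.imread("pics/top0.png"); c=bot.calibration("top")
for name,lo,hi,z in(("green",(55,120,20),(90,255,120),.006),("pink",(165,120,90),(179,255,255),.01),("pinkwell",(165,120,90),(179,255,255),.066),("orange",(5,150,120),(30,255,255),.068),("stand",(90,20,40),(125,120,110),.02)):
    for k in blobs(im,lo,hi):
        (u,v),s,a=cv2.minAreaRect(k)
        P=np.array([onz(c,*p,z)[:2] for p in k[:,0].astype(float)]).astype(np.float32)
        r=cv2.minAreaRect(P*1000); print(name,np.round((u,v)),"xy mm",np.round(r[0],1),"size",np.round(r[1],1),"ang",round(r[2],1))
s=cv2.imread("pics/scene0.png")
a=cv2.resize(im[130:245,150:250],None,fx=4,fy=4,interpolation=3)
b=cv2.resize(s[130:230,260:360],None,fx=4,fy=4,interpolation=3)
b=cv2.copyMakeBorder(b,0,60,0,0,0); cv2.imwrite("pics/crop0.png",np.hstack([a,b]))
E
```

```text
green [190. 280.] xy mm [283.2 212.5] size [104.7 112.8] ang 75.9
green [364. 292.] xy mm [ 238.2 -257.3] size [202.9 216.8] ang 83.4
green [347. 189.] xy mm [ 517.1 -226.8] size [138.7 148.2] ang 87.6
pink [178. 158.] xy mm [616.9 238. ] size [69.5 37.9] ang 6.2
pinkwell [178. 158.] xy mm [608.1 226.5] size [66. 36.] ang 6.2
orange [186. 218.] xy mm [449.5 209.9] size [23.5 23.6] ang 89.1
orange [262. 136.] xy mm [660.6   3.7] size [33.  60.3] ang 7.8
stand [186. 187.] xy mm [537.  216.1] size [234.6  86. ] ang 5.8
```

View pics/crop0.png

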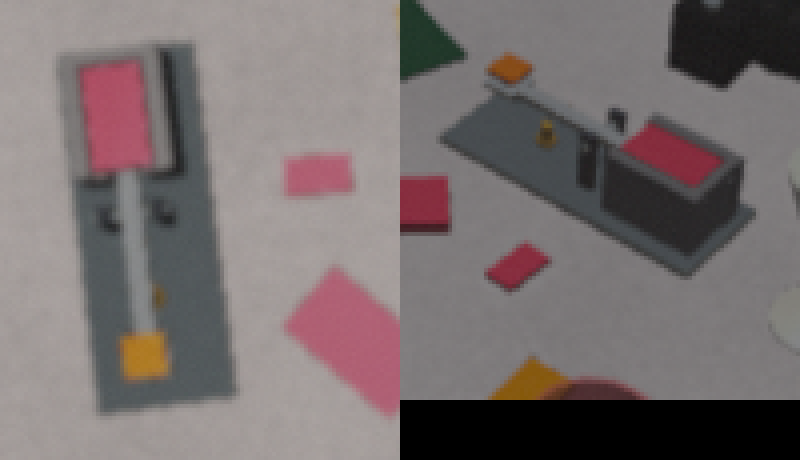

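The choice holds: the well slab measures 70x40 once edge loss is allowed for, and the medium mat is the only one near 160x150. The crop shows the pad at the free end of the lever. I'll turn the tool to line up with the stand, then go above the pad with the fingers shut.

Emit:
jog_arm(targets=[0,0,-8,0,0,0,0,0,0,-8,0,0,0,0,0,0,-8,0,0,0,0,0,0,-8,0,0,0,0,0,0,0,-8,-45,6,0,0,0,0,-8,-45,6,0,0,0,0,-8,-45,6,0,0,0,0,-8,-45,6,0,0,0,0,-8,-45,6,0,0,0,0,-8,-45,6,0,0,0,0,-8,-45,6,0,0,0,0,-8,-45,6,0,0,0,0,-8,-45,6,0,0,0,0,-8,-45,6,0,0,0,0,0,0,0,0,0,0,0,0,0,0,0], newtons=40)

```text
time: 1.7
ee_pos: [0.4452, 0.2104, 0.1711]
tool_rot: [0.157, -3.137, 0.0]
contact_force: [-0.1, 0.6, 0.1]
grip_width: -0.0
```

```bash
cat >> h.py <<'E'
def st():
    o=bot.get_obs(); R=Ro.from_rotvec(o["tool_rot"]).as_matrix()
    print("t",round(o["time"],2),"ee",np.round(o["ee_pos"],4),"F",np.round(o["contact_force"],2),"w",round(float(o["grip_width"]),4)); print("R",np.round(R,3).tolist()); return o,R
def shift(T):
    o,R=st(); print("tool shift mm",np.round(R.T@(np.array(T)-o["ee_pos"])*1000,1))
E
python3 - <<'E'
from h import *
st(); c=bot.calibration("wrist"); im=bot.camera("wrist"); cv2.imwrite("pics/w1.png",im); np.save("w1.npy",c,allow_pickle=True)
print(c["fx"],c["cx"],c["cy"])
hsv=cv2.cvtColor(im,cv2.COLOR_BGR2HSV)
for n,lo,hi,z in(("orange",(5,150,90),(30,255,255),.069),("pink",(165,100,60),(179,255,255),.066)):
  m=cv2.inRange(hsv,lo,hi)
  for k in cv2.findContours(m,0,1)[0]:
    if cv2.contourArea(k)>60:
      P=np.array([onz(c,*p,z,True)[:2] for p in k[:,0].astype(float)]).astype(np.float32)*1000
      print(n,cv2.minAreaRect(k)[0],cv2.minAreaRect(P))
E
```

```text
t 1.7 ee [0.4452 0.2104 0.1711] F [-0.1   0.61  0.06] w -0.0
R [[-0.995, -0.1, -0.0], [-0.1, 0.995, -0.0], [0.0, -0.0, -1.0]]
297.3186396354542 258.5517286850707 187.61221860677546
orange (103.8054428100586, 305.5007629394531) ((614.0572509765625, 42.0895881652832), (33.6922721862793, 56.290584564208984), 5.833222389221191)
orange (256.5, 192.0) ((449.830810546875, 209.54733276367188), (27.870752334594727, 27.514097213745117), 5.706076145172119)
pink (67.02105712890625, 370.95758056640625) ((807.4060668945312, -73.29682159423828), (66.24441528320312, 133.44296264648438), 51.9331169128418)
pink (258.5, 319.5) ((602.6748657226562, 226.377685546875), (43.605674743652344, 15.124125480651855), 5.742410182952881)
pink (161.03369140625, 257.6460876464844) ((531.3101196289062, 119.35227966308594), (24.12508201599121, 38.29404067993164), 3.206946611404419)
pink (134.33346557617188, 166.65988159179688) ((438.2732849121094, 95.10220336914062), (80.020263671875, 49.38142013549805), 48.070945739746094)
```

View pics/w1.png

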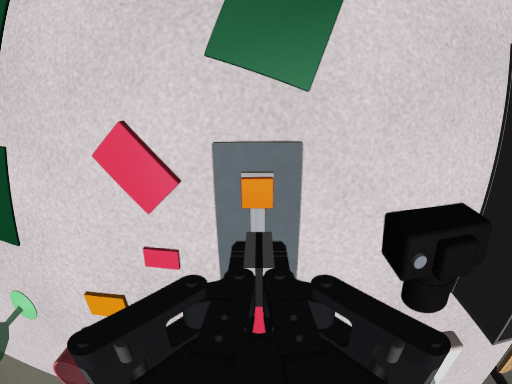

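Wrist ray-cast puts the pad at (0.450, 0.2095) with sides of 28 mm, which agrees with the top view. I'll tilt 10° to follow the lever and descend to just above it.

Emit:
jog_arm(targets=[0,0,0,-4.5,-1.4,0,0,0,-5,0,0,0,0,0,0,-5,0,0,0,0,0,0,0,0,1.9,0,10.8,0,0,0,0,1.9,0,10.8,0,0,0,0,1.9,0,10.8,0,0,0,0,1.9,0,10.8,0,0,0,0,1.9,0,10.8,0,0,0,0,1.9,0,10.8,0,0,0,0,1.9,0,10.8,0,0,0,0,1.9,0,10.8,0,0,0,0,0,0,0,0])

```text
time: 2.95
ee_pos: [0.4493, 0.2115, 0.0871]
tool_rot: [-0.157, 2.964, 0.01]
contact_force: [-0.2, 0.2, -0.4]
grip_width: 0.0001
```

```bash
python3 -c "
from h import *
st()"
```

```text
t 2.95 ee [0.4493 0.2115 0.0871] F [-0.21  0.22 -0.36] w 0.0001
R [[-0.979, -0.106, 0.172], [-0.104, 0.994, 0.016], [-0.172, -0.002, -0.985]]
```

Emit:
jog_arm(targets=[0,0,0,0.5,-1.5,3,0,0,0,0,0.5,0,3,0,0,0,0,0.5,0,3,0,0,0,0,0.5,0,3,0,0,0,0,0.5,0,3,0,0,0,0,0.5,0,3,0,0,0,0,0.5,0,3,0,0,0,0,0.5,0,3,0,0,0,0,0.5,0,3,0,0,0,0,0,0,0,0,0,0,0,0,0,0,0])

```text
time: 4.05
ee_pos: [0.4501, 0.2093, 0.0608]
tool_rot: [-0.154, 2.963, 0.011]
contact_force: [-0.3, -0.0, 0.0]
grip_width: 0.0001
```

Emit:
jog_arm(targets=[0,0,0,0.5,0,3,0,0,0,0,0.5,0,3,0,0,0,0,0,0,0,0])

```text
time: 4.35
ee_pos: [0.45, 0.2091, 0.0545]
tool_rot: [-0.154, 2.964, 0.011]
contact_force: [-0.7, -0.3, 1.1]
grip_width: 0.0001
```

```bash
python3 - <<'E'
from h import *
st(); a=bot.camera("scene")[110:210,230:360]; b=bot.camera("wrist")
a=cv2.resize(a,None,fx=3,fy=3,interpolation=3); b=b[130:330,160:360]; b=cv2.resize(b,(400,400))
a=cv2.resize(a,(400,308)); a=cv2.copyMakeBorder(a,0,92,0,0,0); cv2.imwrite("pics/p2.png",np.hstack([a,b])); st()
E
```

```text
t 4.35 ee [0.45   0.2091 0.0545] F [-0.65 -0.27  1.13] w 0.0001
R [[-0.98, -0.103, 0.172], [-0.102, 0.995, 0.016], [-0.173, -0.002, -0.985]]
t 4.45 ee [0.4502 0.2088 0.0546] F [0.62 0.98 1.39] w -0.0
R [[-0.98, -0.103, 0.173], [-0.101, 0.995, 0.016], [-0.173, -0.002, -0.985]]
```

View pics/p2.png

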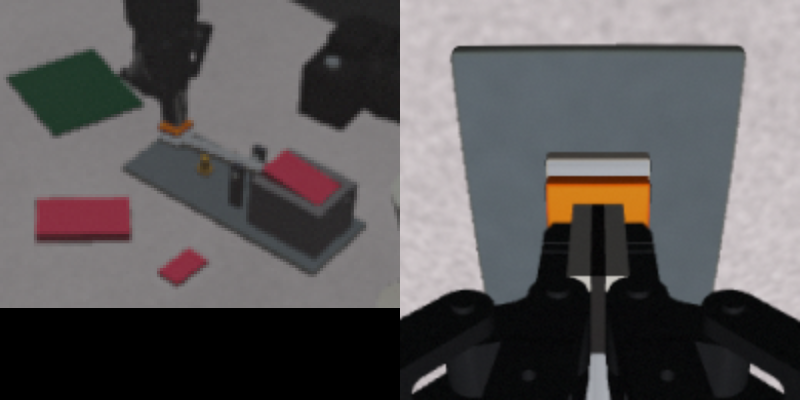

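The tip sits on the pad, the lever is turning and the slab has begun to rise. I'll feel for the stop in small steps.

Emit:
jog_arm(targets=[0,0,0,0.3,0,1.5,0,0,0,0,0.3,0,1.5,0,0,0,0,0,0,0,0])

```text
time: 4.75
ee_pos: [0.4502, 0.2086, 0.0513]
tool_rot: [-0.152, 2.964, 0.011]
contact_force: [0.4, 1.4, 1.8]
grip_width: 0.0001
```

Emit:
jog_arm(targets=[0,0,0,0.3,0,1.5,0,0,0,0,0.3,0,1.5,0,0,0,0,0,0,0,0])

```text
time: 5.05
ee_pos: [0.45, 0.2085, 0.0481]
tool_rot: [-0.152, 2.964, 0.01]
contact_force: [0.2, 1.2, 1.7]
grip_width: 0.0002
```

Emit:
jog_arm(targets=[0,0,0,0.3,0,1.5,0,0,0,0,0.3,0,1.5,0,0,0,0,0,0,0,0])

```text
time: 5.35
ee_pos: [0.4498, 0.2084, 0.045]
tool_rot: [-0.152, 2.964, 0.01]
contact_force: [1.0, -0.1, 1.6]
grip_width: -0.0001
```

Emit:
jog_arm(targets=[0,0,0,0.3,0,1.5,0,0,0,0,0.3,0,1.5,0,0,0,0,0,0,0,0])

```text
time: 5.65
ee_pos: [0.4502, 0.2085, 0.0422]
tool_rot: [-0.152, 2.963, 0.01]
contact_force: [1.2, -0.6, 5.7]
grip_width: 0.0002
```

Emit:
jog_arm(targets=[0,0,0,0.2,0,1,0,0,0,0,0,0,0,0,0,0,0,0,0,0,0])

```text
time: 5.95
ee_pos: [0.4504, 0.2085, 0.0414]
tool_rot: [-0.152, 2.963, 0.01]
contact_force: [1.0, 0.1, 7.9]
grip_width: -0.0001
```

At the stop: the force now climbs about 3 N/mm. I'll go a little deeper, then hold.

Emit:
jog_arm(targets=[0,0,0,0.2,0,1,0,0,0,0,0,0,0,0,0,0,0,0,0,0,0])

```text
time: 6.25
ee_pos: [0.4505, 0.2085, 0.0406]
tool_rot: [-0.152, 2.962, 0.01]
contact_force: [1.1, 0.6, 9.7]
grip_width: -0.0001
```

Emit:
jog_arm(targets=[0,0,0,0.1,0,0.5,0,0,0,0,0,0,0,0,0,0,0,0,0,0,0,0,0,0,0,0,0,0,0,0,0,0,0,0,0,0,0,0,0,0,0,0,0,0,0,0,0,0,0])

```text
time: 6.95
ee_pos: [0.4507, 0.2085, 0.0402]
tool_rot: [-0.151, 2.962, 0.01]
contact_force: [1.4, 0.3, 11.2]
grip_width: 0.0001
```

Emit:
jog_arm(targets=[0,0,0,0,0,0,0,0,0,0,0,0,0,0,0,0,0,0,0,0,0,0,0,0,0,0,0,0,0,0,0,0,0,0,0,0,0,0,0,0,0,0,0,0,0,0,0,0,0,0,0,0,0,0,0,0,0,0,0,0,0,0,0])

```text
time: 7.85
ee_pos: [0.4506, 0.2085, 0.0402]
tool_rot: [-0.152, 2.962, 0.01]
contact_force: [0.9, 0.6, 11.1]
grip_width: -0.0
```

Held at about 11 N for over 1.4 s. I'll retract straight up, untilt, open partway and look at the raised end.

Emit:
jog_arm(targets=[0,0,0,-0.5,0,-3,0,0,0,0,-0.9,0,-5,0,0,0,0,-1.7,0,-9.8,0,0,0,0,-1.7,0,-9.8,0,0,0,0,-3.5,0,-19.6,0,0,0,0,-3.5,0,-19.6,0,0,0,0,-3.5,0,-19.6,0,0,0,0,-5.2,0,-30,0,0,0,0,-2.6,0,-15,0,0,5,0,0,0,0,65,0,5,0,0,0,0,65,0,0,0,-20,0,0,65,0,0,0,-20,0,0,65,0,0,0,-20,0,0,65,0,0,0,0,0,0,65,0,0,0,0,0,0,65,0,0,0,0,0,0,65])

```text
time: 9.55
ee_pos: [0.5081, 0.2146, 0.1727]
tool_rot: [0.162, -3.136, 0.004]
contact_force: [-0.1, -0.3, 0.5]
grip_width: 0.0552
```

```bash
python3 - <<'E'
from h import *
st(); c=bot.calibration("wrist"); im=bot.camera("wrist"); t=bot.camera("top"); np.save("w3.npy",c,allow_pickle=True)
print("cam",np.round(ray(c,256,190)[0],3))
cv2.imwrite("pics/w3.png",im); cv2.imwrite("pics/t3.png",t)
a=cv2.resize(t[120:240,140:230],(300,400),interpolation=3)
b=cv2.resize(im[100:340,120:400],(467,400),interpolation=3)
cv2.imwrite("pics/v3.png",np.hstack([a,b]))
E
```

```text
t 9.55 ee [0.5081 0.2146 0.1727] F [-0.09 -0.25  0.54] w 0.0552
R [[-0.995, -0.103, -0.002], [-0.103, 0.995, -0.003], [0.002, -0.003, -1.0]]
cam [0.427 0.207 0.316]
```

View pics/v3.png

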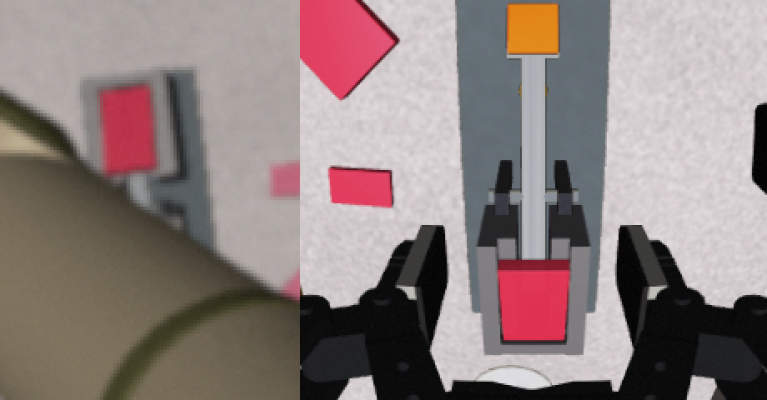

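The slab's raised end faces the camera (crop about (497–571, 270)), between the open fingers. Its far edge is at about (502–567, 341), still down in the well. Next I'll measure both edges.

```bash
python3 - <<'E'
from h import *
c=np.load("w3.npy",allow_pickle=True).item(); im=cv2.imread("pics/w3.png"); hsv=cv2.cvtColor(im,cv2.COLOR_BGR2HSV)
for vmin in(60,190):
  m=cv2.inRange(hsv,(160,100,vmin),(179,255,255)); m[:240]=0; m[:,:220]=0;m[:,350:]=0
  for v in list(range(252,266))+[280,295]+list(range(300,309)):
    u=np.where(m[v])[0]
    if vmin==60 and len(u): print(v,u.min(),u.max()+1,im[v,258].tolist())
e=np.array([.9945,.1035]); piv=np.array([.4498,.2095])+.095*e; n=np.array([-e[1],e[0]])
def pt(u,v,z): 
    q=onz(c,u,v,z,True)[:2]-piv; return np.round(1000*np.array([q@e,q@n]),1)
for z in(.076,.08,.084,.088,.092):
  print(z,pt(239,262,z),pt(282,262,z))
for th in np.deg2rad([12,14,16,18,20]):
  # raised end: far lower corner at x=99.., z=56
  x0,z0=98.,56.; print(np.rad2deg(th),"raised top edge x,z",np.round([x0-70*np.cos(th)+10*np.sin(th),z0+70*np.sin(th)+10*np.cos(th)],1),"low edge",np.round([x0-70*np.cos(th),z0+70*np.sin(th)],1))
E
```

```text
256 239 282 [43, 27, 123]
257 239 282 [44, 28, 126]
258 239 282 [44, 28, 128]
259 239 282 [45, 30, 131]
260 239 282 [46, 31, 134]
261 239 282 [45, 28, 132]
262 238 282 [76, 52, 182]
263 238 282 [93, 62, 224]
264 238 282 [85, 53, 226]
265 238 282 [85, 54, 225]
280 240 281 [82, 50, 222]
295 241 280 [81, 51, 223]
300 241 279 [80, 49, 223]
301 242 279 [81, 50, 223]
302 242 279 [80, 48, 222]
303 242 279 [77, 47, 218]
304 242 278 [46, 37, 93]
0.076 [ 36.5 -19.4] [36.6 21.6]
0.08 [ 34. -19.] [34.  21.2]
0.084 [ 31.4 -18.7] [31.4 20.9]
0.088 [ 28.8 -18.4] [28.8 20.5]
0.092 [ 26.2 -18.1] [26.3 20.2]
12.000000000000002 raised top edge x,z [31.6 80.3] low edge [29.5 70.6]
14.0 raised top edge x,z [32.5 82.6] low edge [30.1 72.9]
16.0 raised top edge x,z [33.5 84.9] low edge [30.7 75.3]
18.0 raised top edge x,z [34.5 87.1] low edge [31.4 77.6]
20.0 raised top edge x,z [35.6 89.3] low edge [32.2 79.9]
```

The edge ray meets the well geometry at a slab tilt of about 14°. The raised end's top edge is near x=32, z=83 mm, and the slab centre sits at y≈+1 mm. I'll move over it, tilt the tool square to the slab and come down with the fingers straddling it.

Emit:
jog_arm(targets=[0,0,0,-20,0.5,0,65,0,0,0,-20,0.5,0,65,0,0,0,-20,0.5,0,65,0,0,0,-20,0.5,0,65,0,7,0,0,0,0,65,0,7,0,0,0,0,65,0,0,0,-2.6,0,10.3,65,0,0,0,-2.6,0,10.3,65,0,0,0,-2.6,0,10.3,65,0,0,0,-2.6,0,10.3,65,0,0,0,-2.6,0,10.3,65,0,0,0,-2.6,0,10.3,65,0,0,0,-2.6,0,10.3,65,0,0,0,0,0,0,65,0,0,0,0,0,0,65,0,0,0,0,0,0,65])

```text
time: 11.25
ee_pos: [0.5892, 0.2252, 0.099]
tool_rot: [0.148, -2.894, 0.021]
contact_force: [-0.4, 0.2, -0.5]
grip_width: 0.0558
```

```bash
python3 - <<'E'
from h import *
shift([.5872,.2248,.0707]); im=bot.camera("wrist"); a=bot.camera("scene")
a=cv2.resize(a[110:230,250:380],(433,400),interpolation=3)
b=cv2.resize(im[180:384,160:360],(367,400),interpolation=3)
cv2.imwrite("pics/v4.png",np.hstack([a,b]))
E
```

```text
t 11.25 ee [0.5892 0.2252 0.099 ] F [-0.37  0.2  -0.47] w 0.0558
R [[-0.965, -0.102, -0.24], [-0.099, 0.995, -0.026], [0.242, -0.002, -0.97]]
tool shift mm [-4.9 -0.1 27.9]
```

View pics/v4.png

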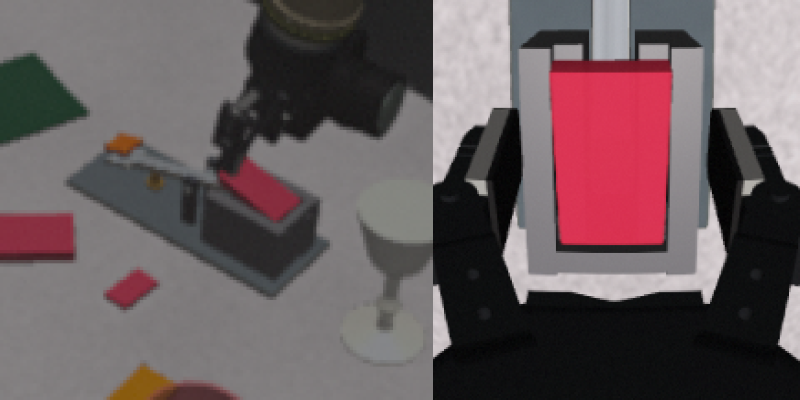

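The slab is centred between the fingers and well clear of the walls. I'll come down the last part and grip.

Emit:
jog_arm(targets=[0,0,0,-1.7,0,9.3,65,0,0,0,-1.6,0,9.3,65,0,0,0,-1.6,0,9.3,65,0,0,0,0,0,0,65,0,0,0,0,0,0,65,0,0,0,0,0,0,65], newtons=30)

```text
time: 11.95
ee_pos: [0.587, 0.2249, 0.0705]
tool_rot: [0.148, -2.893, 0.021]
contact_force: [0.6, 0.3, 0.3]
grip_width: 0.0555
```

```bash
python3 - <<'E'
from h import *
shift([.5872,.2248,.0707])
E
```

```text
t 11.95 ee [0.587  0.2249 0.0705] F [0.58 0.3  0.29] w 0.0555
R [[-0.965, -0.102, -0.241], [-0.099, 0.995, -0.026], [0.242, -0.002, -0.97]]
tool shift mm [-0.1 -0.1 -0.3]
```

Emit:
jog_arm(targets=[0,0,0,0,0,0,35,0,0,0,0,0,0,35,0,0,0,0,0,0,35,0,0,0,0,0,0,35,0,0,0,0,0,0,35,0,0,0,0,0,0,35], newtons=30)

```text
time: 12.55
ee_pos: [0.5872, 0.2248, 0.0706]
tool_rot: [0.148, -2.894, 0.021]
contact_force: [1.9, -0.2, 3.7]
grip_width: 0.0394
```

Emit:
jog_arm(targets=[0,0,0,0.7,0,-3,35,0,0,0,1,0,-5,35,0,0,0,1.5,0,-6,35,0,0,0,2.4,0,-9.7,35,0,0,0,2.4,0,-9.7,35,0,0,0,2.4,0,-9.7,35,0,0,0,2.4,0,-9.7,35,0,0,0,2.4,0,-9.7,35,0,0,0,2.4,0,-9.7,35,0,-4.7,0,0,0,0,35,0,-4.7,0,0,0,0,35,0,-4.7,0,0,0,0,35,0,0,0,0,0,0,35,0,0,0,0,0,0,35])

```text
time: 13.95
ee_pos: [0.5875, 0.2249, 0.1454]
tool_rot: [-0.161, 3.137, -0.004]
contact_force: [-0.3, 0.2, 0.0]
grip_width: 0.039
```

```bash
python3 - <<'E'
from h import *
st(); c=bot.calibration("wrist"); im=bot.camera("wrist"); a=bot.camera("scene"); np.save("w5.npy",c,allow_pickle=True); cv2.imwrite("pics/w5.png",im)
a=cv2.resize(a[60:220,220:400],(450,400),interpolation=3)
b=cv2.resize(im[180:384,170:350],(350,400),interpolation=3)
cv2.imwrite("pics/v5.png",np.hstack([a,b]))
# mat from top picture, refined colour mask
t=cv2.imread("pics/top0.png"); ct=bot.calibration("top"); s=cv2.imread("pics/scene0.png"); cs=bot.calibration("scene")
for n,I,cc,w in(("top",t,ct,(300,400,140,240)),("scene",s,cs,(140,245,200,285))):
  h=cv2.cvtColor(I,cv2.COLOR_BGR2HSV); m=cv2.inRange(h,(50,90,10),(95,255,130)); z=np.zeros_like(m); z[w[2]:w[3],w[0]:w[1]]=m[w[2]:w[3],w[0]:w[1]]
  k=max(cv2.findContours(z,0,1)[0],key=cv2.contourArea)
  q=cv2.approxPolyDP(k,6,True)[:,0]; P=np.array([onz(cc,*p,.006)[:2] for p in q.astype(float)])*1000
  print(n,q.tolist(),np.round(P).tolist(),"mean",P.mean(0).round(1),cv2.minAreaRect(P.astype(np.float32)))
E
```

```text
t 13.95 ee [0.5875 0.2249 0.1454] F [-0.34  0.24  0.02] w 0.039
R [[-0.995, -0.103, 0.0], [-0.103, 0.995, -0.003], [-0.0, -0.003, -1.0]]
top [[322, 162], [321, 216], [372, 217], [372, 163]] [[595.0, -161.0], [446.0, -152.0], [439.0, -292.0], [588.0, -299.0]] mean [ 517.  -225.8] ((517.0052490234375, -225.42202758789062), (140.09864807128906, 149.8567657470703), 87.120849609375)
scene [[199, 215], [157, 238], [187, 271], [230, 245]] [[448.0, -152.0], [439.0, -294.0], [591.0, -301.0], [599.0, -159.0]] mean [ 519.  -226.7] ((518.9320068359375, -226.83511352539062), (142.38970947265625, 153.92262268066406), 87.33454895019531)
```

View pics/v5.png

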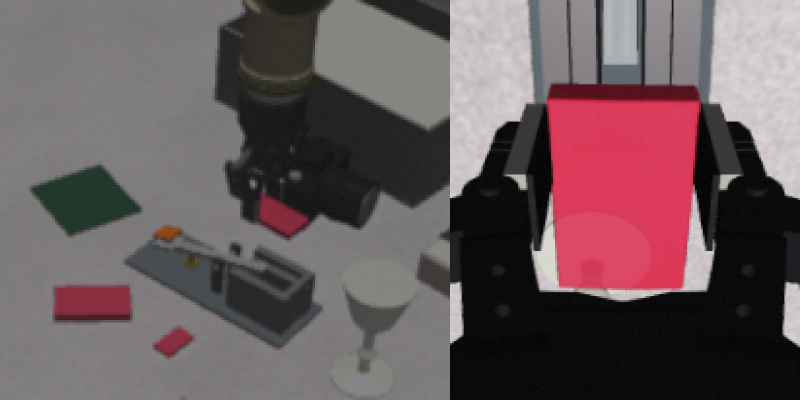

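The slab is held level and clear of the stand. Both cameras put the mat centre at about (0.518, -0.226), within 2 mm of each other. Now I'll check the slab's attitude and the joint room.

```bash
python3 - <<'E'
from h import *
o,R=st(); print(np.round(o["joint_pos"],2))
c=np.load("w5.npy",allow_pickle=True).item(); im=cv2.imread("pics/w5.png"); hsv=cv2.cvtColor(im,cv2.COLOR_BGR2HSV)
m=cv2.inRange(hsv,(160,100,190),(179,255,255)); m[:200]=0; m[:,:200]=0; m[:,320:]=0
vs=np.where(m.sum(1)>20*255)[0]; print(vs.min(),vs.max())
for v in(vs.min()+1,vs.max()-2):
  u=np.where(m[v])[0]; v2=vs.min() if v<vs.mean() else vs.max()+1
  for z in(.148,.152,.156,.160):
    a=onz(c,u.min(),v2,z,True);b=onz(c,u.max()+1,v2,z,True)
    print(v2,z,"rel tool x,y",np.round((R.T@((a+b)/2-o["ee_pos"])*1000)[:2],1),"width",round(np.linalg.norm(a-b)*1000,1))
E
```

```text
t 14.05 ee [0.5882 0.2249 0.1447] F [ 0.03 -0.32 -0.68] w 0.039
R [[-0.995, -0.101, 0.0], [-0.101, 0.995, -0.002], [-0.0, -0.002, -1.0]]
[-0.05  0.66 -0.62  1.87  0.53  0.78  0.71]
231 327
231 0.148 rel tool x,y [11.2  1. ] width 41.5
231 0.152 rel tool x,y [13.2  1. ] width 40.3
231 0.156 rel tool x,y [15.2  1. ] width 39.1
231 0.16 rel tool x,y [17.3  1. ] width 37.9
328 0.148 rel tool x,y [-61.4   0. ] width 41.2
328 0.152 rel tool x,y [-57.3   0.1] width 40.1
328 0.156 rel tool x,y [-53.2   0.1] width 38.9
328 0.16 rel tool x,y [-49.1   0.1] width 37.7
```

The slab is level: 70.0 mm long with its underside about 2.5 mm below the TCP and its centre at tool x = -21.5 mm. I'll turn it to the mat's yaw and carry it over.

Emit:
jog_arm(targets=[0,0,4.6,0,0,0,35,0,0,4.6,0,0,0,35,0,0,0,1.6,-11,0,35,0,0,0,3,-20,0,35,0,0,0,3.8,-26,0,35,0,0,0,3.8,-27,0,35,0,0,0,3.8,-27,0,35,0,0,0,3.8,-27,0,35,0,0,0,3.8,-27,0,35,0,0,0,3.8,-27,0,35,0,0,0,3.8,-27,0,35,0,0,0,3.8,-27,0,35,0,0,0,3.8,-27,0,35,0,0,0,3.8,-27,0,35,0,0,0,3.8,-27,0,35,0,0,0,3.8,-27,0,35,0,0,0,3.8,-27,0,35,0,0,0,3.8,-27,0,35,0,0,0,3,-20,0,35,0,0,0,1.6,-11,0,35])

```text
time: 16.05
ee_pos: [0.4985, -0.2126, 0.1449]
tool_rot: [-0.093, -3.14, 0.003]
contact_force: [0.5, -0.5, -0.8]
grip_width: 0.0392
```

Emit:
jog_arm(targets=[0,0,0,0,0,10,35,0,0,0,0,0,15,35,0,0,0,0,0,20,35,0,0,0,0,0,20,35,0,0,0,0,0,10,35,0,0,0,0,0,0,35,0,0,0,0,0,0,35])

```text
time: 16.75
ee_pos: [0.5, -0.2092, 0.0704]
tool_rot: [0.089, 3.139, -0.002]
contact_force: [0.5, 0.0, -0.3]
grip_width: 0.0388
```

```bash
python3 - <<'E'
from h import *
shift([.4965,-.2247,.0095]); o=bot.get_obs(); print(np.round(o["joint_pos"],2))
R=Ro.from_rotvec(o["tool_rot"]).as_matrix(); c=bot.calibration("wrist"); im=bot.camera("wrist"); hsv=cv2.cvtColor(im,cv2.COLOR_BGR2HSV); cv2.imwrite("pics/w6.png",im)
g=cv2.inRange(hsv,(50,90,10),(95,255,200)); k=max(cv2.findContours(g,0,1)[0],key=cv2.contourArea)
q=cv2.approxPolyDP(cv2.convexHull(k),6,True)[:,0]; print(q.tolist(),[np.round(onz(c,*p,.006,True)[:2]*1000).tolist() for p in q.astype(float)])
m=cv2.inRange(hsv,(160,100,190),(179,255,255)); m[:200]=0; m[:,:200]=0; m[:,320:]=0
vs=np.where(m.sum(1)>20*255)[0]; print(vs.min(),vs.max())
E
```

```text
t 16.75 ee [ 0.5    -0.2092  0.0704] F [ 0.5   0.02 -0.28] w 0.0388
R [[-0.998, 0.057, 0.001], [0.057, 0.998, -0.001], [-0.001, -0.001, -1.0]]
tool shift mm [  2.7 -15.6  60.9]
[ 0.63  0.67 -0.5   2.12  0.66  0.51  1.14]
[[336, 123], [328, 255], [158, 281], [136, 128]] [[442.0, -150.0], [550.0, -154.0], [571.0, -303.0], [436.0, -296.0]]
231 327
```

View pics/w6.png

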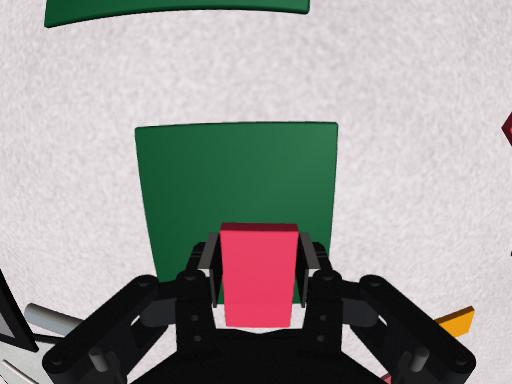

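The near-edge check puts the mat centre at (0.518, -0.2275), which agrees with the earlier value, and the slab hasn't shifted in the grip. I'll correct sideways and lower to just above the mat.

Emit:
jog_arm(targets=[0,0,0,1.4,-8,0,35,0,0,0,1.3,-8,0,35,0,0,0,0,0,12,35,0,0,0,0,0,14,35,0,0,0,0,0,14,35,0,0,0,0,0,10,35,0,0,0,0,0,5,35,0,0,0,0,0,2,35,0,0,0,0,0,0,35,0,0,0,0,0,0,35])

```text
time: 17.8
ee_pos: [0.4963, -0.2258, 0.0136]
tool_rot: [0.091, 3.138, -0.003]
contact_force: [1.0, 0.1, -0.7]
grip_width: 0.0389
```

Emit:
jog_arm(targets=[0,0,0,0,0,1,35,0,0,0,0,0,0,35,0,0,0,0,0,0,35])

```text
time: 18.1
ee_pos: [0.4962, -0.226, 0.0126]
tool_rot: [0.091, 3.139, -0.003]
contact_force: [0.3, -0.0, -2.0]
grip_width: 0.039
```

Emit:
jog_arm(targets=[0,0,0,0,0,1,35,0,0,0,0,0,0.5,35,0,0,0,0,0,0,35,0,0,0,0,0,0,35])

```text
time: 18.5
ee_pos: [0.4961, -0.2258, 0.0108]
tool_rot: [0.091, 3.139, -0.003]
contact_force: [-0.5, 0.2, -0.3]
grip_width: 0.0386
```

Emit:
jog_arm(targets=[0,0,0,0,0,1,35,0,0,0,0,0,0,35,0,0,0,0,0,0,35])

```text
time: 18.8
ee_pos: [0.4961, -0.2258, 0.0098]
tool_rot: [0.091, 3.139, -0.003]
contact_force: [0.6, 0.1, -0.7]
grip_width: 0.0387
```

Emit:
jog_arm(targets=[0,0,0,0,0,0.6,35,0,0,0,0,0,0,35,0,0,0,0,0,0,35])

```text
time: 19.1
ee_pos: [0.4961, -0.2258, 0.0092]
tool_rot: [0.091, 3.139, -0.003]
contact_force: [0.5, 0.4, -0.8]
grip_width: 0.0388
```

Emit:
jog_arm(targets=[0,0,0,0,0,0.6,35,0,0,0,0,0,0,35,0,0,0,0,0,0,35])

```text
time: 19.4
ee_pos: [0.4961, -0.2258, 0.0086]
tool_rot: [0.091, 3.139, -0.003]
contact_force: [-1.1, -0.1, -0.2]
grip_width: 0.0388
```

Emit:
jog_arm(targets=[0,0,0,0,0,0.6,35,0,0,0,0,0,0,35,0,0,0,0,0,0,35])

```text
time: 19.7
ee_pos: [0.4961, -0.2258, 0.008]
tool_rot: [0.091, 3.139, -0.003]
contact_force: [1.1, -0.2, -0.8]
grip_width: 0.0391
```

Emit:
jog_arm(targets=[0,0,0,0,0,0.5,35,0,0,0,0,0,0,35,0,0,0,0,0,0,35])

```text
time: 20.0
ee_pos: [0.4961, -0.2259, 0.0076]
tool_rot: [0.091, 3.139, -0.003]
contact_force: [0.1, -0.0, 0.0]
grip_width: 0.0391
```

Emit:
jog_arm(targets=[0,0,0,0,0,0.5,35,0,0,0,0,0,0,35,0,0,0,0,0,0,35])

```text
time: 20.3
ee_pos: [0.4961, -0.2258, 0.0071]
tool_rot: [0.091, 3.139, -0.003]
contact_force: [-0.5, 0.3, 1.9]
grip_width: 0.0392
```

Emit:
jog_arm(targets=[0,0,0,0,0,0.4,35,0,0,0,0,0,0,35,0,0,0,0,0,0,35])

```text
time: 20.6
ee_pos: [0.4961, -0.2258, 0.0067]
tool_rot: [0.091, 3.139, -0.003]
contact_force: [-1.2, -0.1, 3.8]
grip_width: 0.0387
```

Light contact with the mat, about 4 N. I'll release and retreat upwards.

Emit:
jog_arm(targets=[0,0,0,0,0,0,52,0,0,0,0,0,0,60,0,0,0,0,0,0,70,0,0,0,0,0,0,70,0,0,0,0,0,-5,70,0,0,0,0,0,-10,70,0,0,0,0,0,-25,70,0,0,0,0,0,-40,70,0,0,0,0,0,-40,70,0,0,0,0,0,-40,70,0,0,0,40,0,-20,70,0,0,0,0,0,0,70,0,0,0,0,0,0,70])

```text
time: 21.9
ee_pos: [0.4553, -0.2237, 0.1878]
tool_rot: [0.093, 3.138, -0.005]
contact_force: [0.3, 0.0, 0.4]
grip_width: 0.0601
```

```bash
python3 - <<'E'
from h import *
st(); c=bot.calibration("wrist"); im=bot.camera("wrist"); s=bot.camera("scene"); hsv=cv2.cvtColor(im,cv2.COLOR_BGR2HSV)
cs=bot.calibration("scene"); hs=cv2.cvtColor(s,cv2.COLOR_BGR2HSV)
for n,h,cc,f in(("wrist",hsv,c,True),("scene",hs,cs,False)):
  m=cv2.inRange(h,(165,110,90),(179,255,255))
  for k in cv2.findContours(m,0,1)[0]:
    if cv2.contourArea(k)>60:
      P=np.array([onz(cc,*p,.016,f)[:2] for p in k[:,0].astype(float)]).astype(np.float32)*1000
      r=cv2.minAreaRect(P); print(n,np.round(cv2.minAreaRect(k)[0]),np.round(r[0]),np.round(r[1]),round(r[2],1))
b=cv2.resize(im,(450,338)); a=cv2.resize(s[80:300,100:350],(338*250//220,338)); w=np.hstack([a,b]); cv2.imwrite("pics/f.png",cv2.resize(w,(790,int(w.shape[0]*790/w.shape[1]))))
E
```

```text
t 21.9 ee [ 0.4553 -0.2237  0.1878] F [0.32 0.   0.39] w 0.0601
R [[-0.998, 0.059, 0.002], [0.059, 0.998, -0.003], [-0.003, -0.003, -1.0]]
wrist [389. 378.] [889.   8.] [68. 37.] 21.7
wrist [371. 347.] [770. -56.] [64. 39.] 29.6
wrist [475. 232.] [566.  89.] [28. 46.] 3.3
wrist [260. 216.] [ 516. -227.] [40. 69.] 86.6
wrist [477. 156.] [455.  68.] [97. 55.] 48.1
scene [306. 258.] [780. -43.] [62. 62.] 47.2
scene [193. 238.] [ 515. -226.] [40. 71.] 85.9
scene [289. 196.] [579.  92.] [26. 46.] 3.5
scene [256. 180.] [455.  70.] [93. 52.] 47.0
```

View pics/f.png

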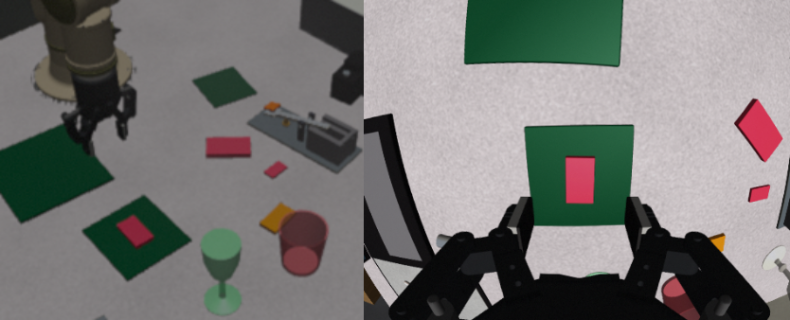

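The slab lies flat at (0.516, -0.227), within about 3 mm of the mat's centre. The gripper is clear of everything, so I'm handing in.

```bash
python3 -c "
from bench import bot
print(bot.close_job())"
```

```text
the job is handed in; nothing more can be done
None
```

The pink slab is lying flat in the middle of the 160 x 150 mm mat, released, and the job is handed in after about 22 s of robot time. No verdict was reported.

- **Pressing the lever:** I pushed the pad down until the force began to climb at the spring's rate, which marked the stop. I then held 11.1–11.2 N for more than 1.4 s. The highest force I read was 11.2 N, well under the 18 N that flattens the pad.
- **Moving the slab:** I gripped it across its width by the raised end with 30 N, lifted it level and lowered it in steps until the mat pushed back with about 4 N. Then I let go.
- **Last checks:** The wrist and scene cameras put the slab at (0.516, -0.227) and (0.515, -0.226), measuring about 70 x 40 mm. That is within about 3 mm of the measured mat centre at (0.518, -0.227) and in line with the mat's sides.
- **Other objects:** In the last picture the gripper was touching nothing. The amber slab, green goblet and pink tumbler looked undisturbed. The camera, clear goblet and torch were only partly in view; the arm stayed clear of them, but I did not re-measure any of the objects.
- **Disagreement:** In the air I judged the slab's underside to be 2.5 mm below the TCP, but it touched the mat about 1.5 mm lower than that predicted. The slow steps absorbed the difference.

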